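# Pack out the tube rack in the clamp tray and hold the clamp shut

### The job

The tube rack is loose in the clamp tray: stand spacers from the stand upright in the gap between the rack and the sliding jaw, down on the tray floor, adding more until the jaw, pushed towards the rack by its black post, squeezes the stack and rack tight against the end stop instead of running to the end of its short travel. Finish while still holding the jaw firmly shut with the gripper, its sprung pad pushed in by a few millimetres, because the jaw does not lock. Leave unused spacers in their stand, and do not disturb the bottle, the tip box or the beaker.

Things in the scene. Friction and masses are not known exactly. Their poses are not given: they have to be found in the camera images.
- tray: Flat aluminium clamp tray fixed on the bench: base plate 110 (x) x 290 (y) x 12 mm. Origin: centre of its underside; the tray floor is 12 mm above it. Along its own y from -y to +y: end stop, tube rack, gap, sliding jaw with pad, end bracket (46 mm high over the bench). Its yaw varies.
- end_stop: Fixed steel end stop bar, 90 (x) x 18 (y) x 36 mm, standing on the tray floor near the tray's -y end; its place along the tray varies. Same yaw as the tray. Origin: centre of its underside; its face towards the rack is at its y = +9 mm.
- rack: Loose yellow tube rack, 76 (x) x 84 (y) x 42 mm high (tube caps to 47 mm), 0.25 to 0.45 kg, standing on the tray floor 1 to 7 mm off the end stop, turned like the tray. Origin: centre of its underside; its face towards the gap is at its y = +42 mm. Pushed against the stop, its origin is 51 mm from the stop's origin.
- jaw (a joint): Travel of the sliding jaw (m): 0 fully open, grows as the jaw moves along the tray's -y towards the rack, 0.032 at the end of its travel. About 1.5 N of friction, no lock: let go, the spring of the pad pushes it back. The jaw is an aluminium block 90 x 40 mm, top 52 mm above the tray's underside.
- jaw_post (a point): Centre of the top of the black square post on the jaw by which it is moved: 24 x 24 mm, standing 43 mm clear above the jaw block, top 95 mm above the tray's underside. Faces along the tray's x and y. The pad's face is 53 mm from it along the tray's -y while the pad is not pushed in.
- pad (a joint): How far the sprung pad on the jaw is pushed in towards the jaw (m): 0 free, 0.010 fully in. Spring 1.5 N per mm.
- pad_face (a point): Centre of the face of the black rubber pad that looks at the rack, 33 mm above the tray's underside. Axes as the tray's; it moves with the jaw. The pad is 76 (x) x 10 (y) x 38 mm. From here to the rack's face, with the rack at the stop and the jaw open, there are 48 to 68 mm to fill; the jaw's travel takes up what the spacers leave.
- stand: Grey plastic stand fixed on the bench, plate 100 (x) x 150 (y) x 8 mm with low ribs to 20 mm height, forming four slots 34 mm apart along its y, each holding one spacer on the plate. Origin: centre of its underside.
- spacer0: One of four equal loose white plastic spacers, 70 g, standing in the stand: a block 70 (x) x 16 (y, the thickness that fills the gap) x 42 mm high with an upright grip tab 30 (x) x 16 (y) x 40 mm on top, total height 82 mm. Origin: centre of its underside. In the tray its y lies along the tray's y. Grip the tab across its x.
- spacer1: One of four equal loose white plastic spacers, 70 g, standing in the stand: a block 70 (x) x 16 (y, the thickness that fills the gap) x 42 mm high with an upright grip tab 30 (x) x 16 (y) x 40 mm on top, total height 82 mm. Origin: centre of its underside. In the tray its y lies along the tray's y. Grip the tab across its x.
- spacer2: One of four equal loose white plastic spacers, 70 g, standing in the stand: a block 70 (x) x 16 (y, the thickness that fills the gap) x 42 mm high with an upright grip tab 30 (x) x 16 (y) x 40 mm on top, total height 82 mm. Origin: centre of its underside. In the tray its y lies along the tray's y. Grip the tab across its x.
- spacer3: One of four equal loose white plastic spacers, 70 g, standing in the stand: a block 70 (x) x 16 (y, the thickness that fills the gap) x 42 mm high with an upright grip tab 30 (x) x 16 (y) x 40 mm on top, total height 82 mm. Origin: centre of its underside. In the tray its y lies along the tray's y. Grip the tab across its x.
- bottle: Bystander: glass bottle with blue cap, 68 mm across, 120 mm high, beyond the tray. Origin: centre of its underside.
- tip_box: Bystander: green pipette tip box, 80 x 120 x 71 mm, beyond the tray. Origin: centre of its underside.
- beaker: Bystander: small open glass beaker, 60 mm across, 75 mm high, to the robot's right. Origin: centre of its underside.
Mind the look-alikes: they are no part of the job. There is more than one size of the rack; the one meant has the size given above.

How it is judged (in metres and radians):
On the way:
1. a spacer stands in the gap on the tray floor between rack and pad (((x of spacer0 in the frame of tray between -0.018 and 0.018 m and y of spacer0 in the frame of rack above 0.045 m and y of spacer0 in the frame of pad_face below 0 m and z of spacer0 in the frame of tray between 0.008 and 0.016 m and angle between spacer0's own z axis and vertical below 0.12 rad) or (x of spacer1 in the frame of tray between -0.018 and 0.018 m and y of spacer1 in the frame of rack above 0.045 m and y of spacer1 in the frame of pad_face below 0 m and z of spacer1 in the frame of tray between 0.008 and 0.016 m and angle between spacer1's own z axis and vertical below 0.12 rad) or (x of spacer2 in the frame of tray between -0.018 and 0.018 m and y of spacer2 in the frame of rack above 0.045 m and y of spacer2 in the frame of pad_face below 0 m and z of spacer2 in the frame of tray between 0.008 and 0.016 m and angle between spacer2's own z axis and vertical below 0.12 rad) or (x of spacer3 in the frame of tray between -0.018 and 0.018 m and y of spacer3 in the frame of rack above 0.045 m and y of spacer3 in the frame of pad_face below 0 m and z of spacer3 in the frame of tray between 0.008 and 0.016 m and angle between spacer3's own z axis and vertical below 0.12 rad))), for 0.2 s.
At the end, for the whole second after the job is handed in: Every spacer stands upright in the gap on the tray floor (18 mm sideways) or in the stand; pad pushed in over 2.5 mm, pressing a spacer over 2.5 N, a spacer pressing the rack over 1 N; rack within 3 mm of the stop, straight, still; fingers bear on the jaw over 1.5 N (((x of spacer0 in the frame of tray between -0.018 and 0.018 m and y of spacer0 in the frame of rack above 0.045 m and y of spacer0 in the frame of pad_face below 0 m and z of spacer0 in the frame of tray between 0.008 and 0.016 m and angle between spacer0's own z axis and vertical below 0.12 rad) or (horizontal distance between spacer0 and stand below 0.07 m and z of spacer0 in the frame of stand below 0.014 m and angle between spacer0's own z axis and vertical below 0.15 rad)) and ((x of spacer1 in the frame of tray between -0.018 and 0.018 m and y of spacer1 in the frame of rack above 0.045 m and y of spacer1 in the frame of pad_face below 0 m and z of spacer1 in the frame of tray between 0.008 and 0.016 m and angle between spacer1's own z axis and vertical below 0.12 rad) or (horizontal distance between spacer1 and stand below 0.07 m and z of spacer1 in the frame of stand below 0.014 m and angle between spacer1's own z axis and vertical below 0.15 rad)) and ((x of spacer2 in the frame of tray between -0.018 and 0.018 m and y of spacer2 in the frame of rack above 0.045 m and y of spacer2 in the frame of pad_face below 0 m and z of spacer2 in the frame of tray between 0.008 and 0.016 m and angle between spacer2's own z axis and vertical below 0.12 rad) or (horizontal distance between spacer2 and stand below 0.07 m and z of spacer2 in the frame of stand below 0.014 m and angle between spacer2's own z axis and vertical below 0.15 rad)) and ((x of spacer3 in the frame of tray between -0.018 and 0.018 m and y of spacer3 in the frame of rack above 0.045 m and y of spacer3 in the frame of pad_face below 0 m and z of spacer3 in the frame of tray between 0.008 and 0.016 m and angle between spacer3's own z axis and vertical below 0.12 rad) or (horizontal distance between spacer3 and stand below 0.07 m and z of spacer3 in the frame of stand below 0.014 m and angle between spacer3's own z axis and vertical below 0.15 rad)) and (contact force between pad and spacer0 above 2.5 N or contact force between pad and spacer1 above 2.5 N or contact force between pad and spacer2 above 2.5 N or contact force between pad and spacer3 above 2.5 N) and (contact force between rack and spacer0 above 1 N or contact force between rack and spacer1 above 1 N or contact force between rack and spacer2 above 1 N or contact force between rack and spacer3 above 1 N) and value of joint pad above 0.0025 m and y of rack in the frame of end_stop below 0.054 m and angle between the y axis of rack and the y axis of tray, either way round below 0.06 rad and angle between rack's own z axis and vertical below 0.06 rad and contact force between the fingers and jaw above 1.5 N and linear speed of rack below 0.02 m/s); the arm keeps its last pose, push and grip.
It fails at once if the bottle is knocked or shifted by more than 30 mm (distance of bottle from where it was at the start of the episode above 0.03 m or angle between bottle's own z axis and vertical above 0.3 rad).
It fails at once if the beaker is knocked or shifted by more than 30 mm (distance of beaker from where it was at the start of the episode above 0.03 m or angle between beaker's own z axis and vertical above 0.3 rad).
It fails at once if the tip box is knocked or shifted by more than 30 mm (distance of tip_box from where it was at the start of the episode above 0.03 m or angle between tip_box's own z axis and vertical above 0.3 rad).
It also fails if it takes over 72 s, if anything falls off the work surface, if the arm or the gripper's body presses on something with over 40 N, if the wrist force passes 120 N, or if a joint passes its speed limit or range.

### The arm

A 6-joint arm with a two-finger parallel gripper is mounted at the origin on the work surface. World frame = base frame: x ahead of the robot, y to its left, z up, the work surface at z = 0. Lengths are in mm, angles in rad, forces in N, time in s.
With the tool pointing down it reaches from about 275 to 750 mm from the base axis. Payload 10.2 kg.
Tool frame: the origin (TCP) lies midway between the tips of the shut fingers; the grasp point (between the pads) lies 19 mm behind it; z points along the fingers, y is the direction in which the jaws open and shut (so a half turn about z gives the same grasp; the last joint's range is limited). The gripper opens to 88 mm and grips with 3 to 60 N. Pads are 18 mm wide; open, the fingers measure 123 mm over their backs; the gripper's body (75 mm by 187 mm) begins 45 mm behind the grasp point.
Start: joints at [-1.447, 0.313, 1.498, -0, 1.331, -0.223], TCP at [178.43, -493.755, 238.72] pointing down, gripper open.
Joint ranges: [-2.94, 2.94], [-0.97, 2.17], [0.19, 2.56], [-1.23, 4.37], [0.02, 3.11], [-2.88, 2.88]. Speed limits (rad/s): [2.39, 2.39, 3.01, 3.14, 3.14, 3.14].

### API

Orientations are given as a unit quaternion [x, y, z, w].
In Python, from bench import get_state, cams, hand_in gives the robot as it stands.
- The arm moves only by the shell command python3 -m inch 'ROWS' [FORCE]. ROWS is JSON, a list of rows, each a list of 5 numbers: the gripper command: -1 is shut, 1 is fully open, values between are in proportion, then the shift along the tool's x, y, z in m, then the turn about the tool's z in rad. A call has 1 to 12 rows; each row shifts and turns the commanded pose from where the row before left it, along the tool's axes as they then stand; what a row does not reach is not made up. A row lasts 1/10 s, in which the tool goes at most 50 mm and 8.59 degrees, less where a joint would pass 70% of its speed; a pose out of reach is approached as far as the arm can. A call with a gripper value outside its range is refused whole. The fingers move at their own pace and stop on an object; FORCE is the grip in N (left out, the last holds). Time passes only in rows, so rows that do not move let the fingers close. It gives the time, the measured TCP pose, the force and the opening at its end, in the units of the state.
- get_state(): the state, without advancing time (a new reading comes with each control period).
- cams.grab_frame(name): name is "scene" or "top"; returns a dict with "img" (420x560x3 uint8, red, green, blue), "fx", "fy", "cx", "cy" (pixels), "dist_coeffs" ([k1, k2, p1, p2, k3] as OpenCV has them; the pictures are not rectified), "rvec" (rotation vector, rad) and "tvec" (3), from world to camera coordinates, as OpenCV has them. Camera axes: x right, y down, z forward; pixel columns grow to the right and rows downward; lengths in mm; the calibration is good to about 2 mm. A picture is of the moment at which its call begins. There is no depth.
- hand_in(): hands the job in, once; it reports no verdict.
The state is a dict: "time_s": time; "joint_pos": joint angles; "dq": joint speeds; "tau": joint torques, N m; "position": TCP position; "ee_rot": TCP orientation; "contact_force": force on the tool from outside, world axes, zero at the start; "torque": the same for the moment, N m; "gripper_width": finger opening in mm.
Only numpy, scipy, OpenCV 4.12 (cv2) and the standard library are available. Lean on these libraries where they do the work, as an engineer would, in place of code of your own. Each camera call takes 0.05 s, during which the arm holds its last target. There are 200 camera calls.

## Working session

There is one attempt and no reset: what is moved stays moved. The work goes in short steps, Python scripts to look and compute and a shell command to move; the robot and the scene stay as the last step left them, time stands still between calls to the robot, and variables do not carry over. Pictures are saved under pics/ and viewed, about 8 in all and at most 12, crops included, and the job is handed in when it is done.

```bash
ls; mkdir -p pics; cat > h.py <<'E'
import numpy as np, cv2
from bench import get_state, cams
def grab(n, save=None):
    f=cams.grab_frame(n)
    if save: cv2.imwrite('pics/'+save,f['img'][:,:,::-1])
    f['K']=np.array([[f['fx'],0,f['cx']],[0,f['fy'],f['cy']],[0,0,1.]]); f['d']=np.array(f['dist_coeffs'],float)
    f['R']=cv2.Rodrigues(np.array(f['rvec'],float))[0]; f['t']=np.array(f['tvec'],float).ravel()
    return f
def ray(f,px):
    u=cv2.undistortPoints(np.array(px,float).reshape(-1,1,2),f['K'],f['d']).reshape(-1,2)
    return -f['R'].T@f['t'], np.c_[u,np.ones(len(u))]@f['R']
def onz(f,px,z):
    c,d=ray(f,px); return c+d*((z-c[2])/d[:,2])[:,None]
def proj(f,P):
    return cv2.projectPoints(np.array(P,float).reshape(-1,1,3),np.array(f['rvec'],float),f['t'],f['K'],f['d'])[0].reshape(-1,2)
E
python3 - <<'E'
from h import *
for n in('scene','top'):
    f=grab(n,n+'0.png'); print(n,f['fx'],f['cx'],f['cy'],-f['R'].T@f['t'],f['R'].round(3).tolist())
print(get_state())
E
```

```text
pics
scene 431.7768542197026 274.5657290858142 214.62548744635228 [1011.56648486 -324.2017441   991.78886046] [[0.435, 0.9, -0.012], [0.778, -0.383, -0.498], [-0.453, 0.207, -0.867]]
top 534.8480411811211 276.9008196224215 216.21914241287996 [ 420.71337858  -63.95604365 1474.46791077] [[-0.019, -0.999, 0.026], [-0.997, 0.016, -0.082], [0.081, -0.028, -0.996]]
{'time_s': 0.1, 'joint_pos': array([-1.44740239e+00,  3.13363571e-01,  1.49837585e+00,  2.74922943e-05,
        1.33099079e+00, -2.23424798e-01]), 'dq': array([ 0.00121044, -0.00141156, -0.00106082,  0.00154682, -0.00030714,
        0.00070959]), 'tau': array([ 4.10395834e-03, -4.02806962e+01, -2.52643150e+01,  6.95824041e-02,
        3.41895875e-02, -6.42106238e-05]), 'position': array([ 178.40592202, -493.51887   ,  238.22834376]), 'ee_rot': array([ 9.85002641e-01,  1.72538327e-01,  4.17700862e-05, -5.67399915e-04]), 'contact_force': array([ 0.10678828, -0.52608805,  0.18566527]), 'torque': array([-0.01141818, -0.02420792,  0.05837355]), 'gripper_width': 88.14429862637591}
```

View pics/scene0.png

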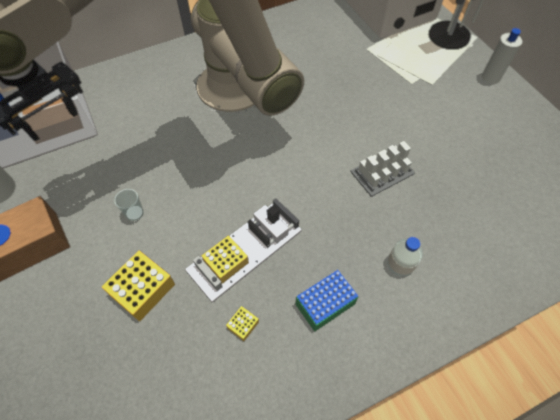

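View pics/top0.png

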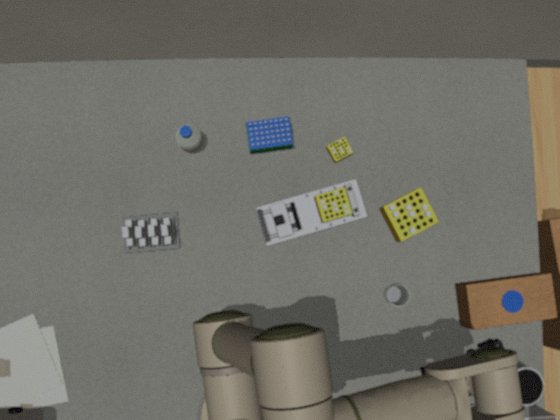

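Scene: tray from (190,270) to (300,230), black post near (273,212), stand around (383,168). Top: rack near (335,205), post near (280,220), stand near (152,232). Zooming in on both.

```bash
python3 - <<'E'
import cv2,numpy as np
t=cv2.imread('pics/top0.png');s=cv2.imread('pics/scene0.png')
r=lambda im,x,y,w,h,k:cv2.resize(im[y:y+h,x:x+w],None,fx=k,fy=k,interpolation=cv2.INTER_CUBIC)
a=r(t,250,172,130,78,6); cv2.imwrite('pics/c1.png',a)
b=r(t,115,205,72,52,6); c=r(s,345,135,75,65,5)
o=np.zeros((330,820,3),np.uint8); o[:312,:432]=b;o[:325,440:815]=c
cv2.imwrite('pics/c2.png',o[:,:800])
E
```

```text
(no output)
```

View pics/c1.png

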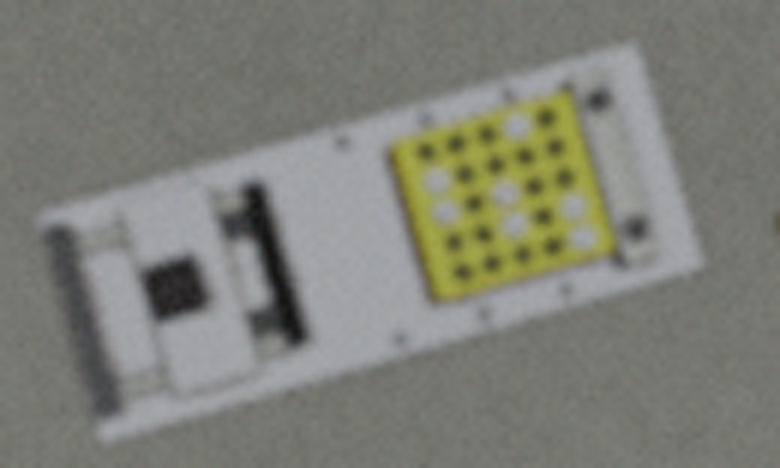

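View pics/c2.png

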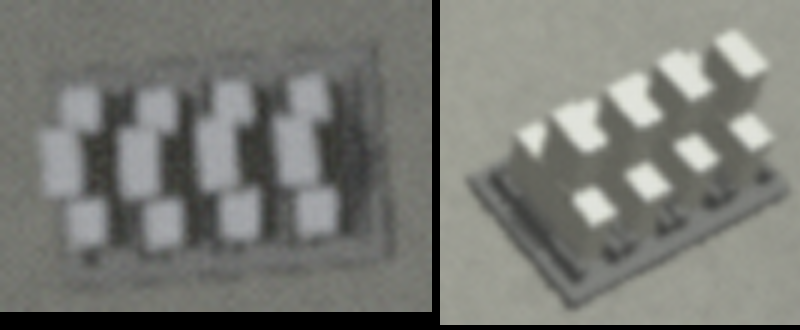

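c1: yellow rack with corners about (390,148),(577,92),(617,250),(435,302), post (176,288), pad bar (275,262). c2: tab tops about (62,162),(139,162),(217,155),(297,152), with block shoulders above and below. Now measuring.

```bash
cat > m.py <<'E'
from h import *
def blobs(f,box,fn,k=6,amin=150):
    x,y,w,h=box; im=cv2.resize(f['img'][y:y+h,x:x+w],None,fx=k,fy=k,interpolation=cv2.INTER_CUBIC)
    m=fn(im.astype(int)).astype(np.uint8)*255
    out=[]
    for c in cv2.findContours(m,cv2.RETR_EXTERNAL,cv2.CHAIN_APPROX_NONE)[0]:
        if cv2.contourArea(c)<amin: continue
        r=cv2.minAreaRect(c); B=cv2.boxPoints(r)
        M=cv2.moments(c); cen=np.array([M['m10'],M['m01']])/M['m00']
        back=lambda p:(np.asarray(p)+.5)/k-.5+[x,y]
        out.append((cv2.contourArea(c)/k/k,back(cen),back(B)))
    return out
def rect(P):
    P=P[:,:2]; e=np.roll(P,-1,0)-P; L=np.linalg.norm(e,axis=1); return P.mean(0).round(1),L[:2].round(1),[round(float(np.degrees(np.arctan2(v[1],v[0])))%180,1) for v in e[:2]]
white=lambda im:(im.min(2)>150)
dark=lambda im:(im.max(2)<70)
yel=lambda im:(im[...,0]-im[...,2]>50)
E
python3 - <<'E'
from m import *
f=grab('top')
print('yellow z42');[print(round(a),c,*rect(onz(f,B,42))) for a,c,B in blobs(f,(305,182,55,45),yel)]
print('dark post z95');[print(round(a),c.round(1),*rect(onz(f,B,95)),onz(f,c,95).round(1)) for a,c,B in blobs(f,(255,195,55,45),dark)]
w=lambda im:(im.min(2)>125)
print('tray z12');[print(round(a),*rect(onz(f,B,12)),onz(f,B,12).round(0).tolist()) for a,c,B in blobs(f,(245,170,130,85),w,amin=8000)]
for th in(135,):
  print('white z90/50');[print(round(a,1),c.round(1),*rect(onz(f,B,90)),onz(f,c,90).round(1)[0],onz(f,c,50).round(1)[0]) for a,c,B in blobs(f,(115,205,72,52),lambda im:im.min(2)>th)]
s=grab('scene')
for n,b in(('scene',(345,135,75,65)),):
  print('scene white');[print(round(a,1),c.round(1),*rect(onz(s,B,90)),onz(s,c,90).round(1)[0],onz(s,c,50).round(1)[0]) for a,c,B in blobs(s,b,lambda im:im.min(2)>190)]
print('scene yellow');[print(round(a),c,*rect(onz(s,B,42))) for a,c,B in blobs(s,(195,230,60,55),yel)]
print('scene dark');[print(round(a),c.round(1),*rect(onz(s,B,95)),onz(s,c,95).round(1)) for a,c,B in blobs(s,(240,190,65,60),dark)]
E
```

```text
yellow z42
823 [333.19643108 204.84264288] [ 567.3 -256.9] [86.5 75.4] [105.4, 14.6]
dark post z95
62 [278.6 219.7] [ 524.5 -106.7] [22.1 21.1] [106.6, 16.4] [[ 524.4 -106.5   95. ]]
97 [294.6 215.9] [ 532.7 -144.6] [19.1 70. ] [105.6, 15.2] [[ 533.4 -148.    95. ]]
tray z12
4040 [ 551.2 -200. ] [294.  114.9] [105.3, 14.4] [[567.0, -44.0, 12.0], [645.0, -327.0, 12.0], [534.0, -356.0, 12.0], [458.0, -73.0, 12.0]]
white z90/50
34.7 [141.8 241.7] [473.1 248.2] [14.3 18.5] [89.1, 180.0] [473.4 248.4  90. ] [474.9 257.4  50. ]
36.3 [128.9 241.6] [474.3 281.8] [15.1 18.5] [92.7, 3.7] [474.4 281.9  90. ] [475.9 291.9  50. ]
37.0 [154.6 240.3] [476.5 215.1] [14.7 19.4] [89.1, 179.9] [476.5 215.2  90. ] [478.1 223.2  50. ]
37.6 [167.2 239.6] [477.9 182.3] [15.5 19. ] [89.1, 179.8] [477.8 182.3  90. ] [479.5 189.4  50. ]
98.4 [125.7 228.2] [509.9 291.2] [49.4 22.5] [165.2, 74.3] [509.1 290.2  90. ] [511.7 300.4  50. ]
91.7 [138.8 228.4] [509.3 256.5] [48.9 19.9] [164.9, 74.1] [508.2 256.   90. ] [510.7 265.3  50. ]
92.6 [151.6 226.9] [511.5 223.1] [47.3 20. ] [167.6, 76.8] [511.3 222.7  90. ] 
[... 583 characters left out ...]
47.6 267.1  90. ] [527.  293.4  50. ]
50.5 [372.7 159.4] [506.1 189.6] [21.3 29.3] [80.1, 158.7] [504.9 191.1  90. ] [482.4 214.   50. ]
49.2 [383.5 154.4] [504.7 224.6] [20.3 29.5] [94.2, 169.2] [503.5 224.7  90. ] [481.  249.1  50. ]
44.9 [393.6 149.1] [500.  259.9] [19.8 29.4] [110.2, 5.3] [500.4 257.9  90. ] [477.8 283.8  50. ]
38.8 [404.8 145.2] [502.3 291.9] [14.9 29.1] [107.0, 1.1] [502.6 291.6  90. ] [480.1 319.   50. ]
scene yellow
1205 [225.00434745 257.94835078] [ 569.8 -255.1] [91.4 93. ] [107.4, 11.4]
scene dark
167 [258.6 233. ] [ 569.6 -164.8] [17.7 76.6] [113.1, 15.4] [[ 571.9 -164.9   95. ]]
229 [278.  214.4] [ 561.3 -101.9] [43.8 84. ] [117.5, 18.5] [[ 546.8 -102.4   95. ]]
```

```bash
python3 - <<'E'
from m import *
f=grab('top')
th=np.radians(15.2);ex=np.array([np.cos(th),np.sin(th)]);u=np.array([-np.sin(th),np.cos(th)])
pr=lambda P:np.c_[P[:,:2]@ex,P[:,:2]@u].round(1)
post=onz(f,blobs(f,(255,195,55,45),dark)[0][1],95)
for a,c,B in blobs(f,(255,195,55,45),dark): print('post/pad',pr(onz(f,c,95)), pr(onz(f,B,52)).tolist())
for t in(30,50,70,90):
  for a,c,B in blobs(f,(305,182,55,45),lambda im:im[...,0]-im[...,2]>t): print('rack z54',pr(onz(f,B,54)).tolist())
k=6
sc=(np.array([[600,98],[637,230]])+.5)/k-.5+[250,172]
print('stop screws z48',pr(onz(f,sc,48)))
tc=(np.array([[40,215],[637,42],[703,265],[103,440]])+.5)/k-.5+[250,172]
print('tray corners',pr(onz(f,tc,12)))
s=grab('scene')
p=proj(s,[[*post[0,:2],95]]);print('post in scene',p)
x0,y0=190,190
cv2.imwrite('pics/c3.png',cv2.resize(s['img'][y0:y0+105,x0:x0+120],None,fx=6,fy=5.7,interpolation=cv2.INTER_CUBIC)[:,:,::-1])
print('st',[proj(s,[a])[0].round(1).tolist() for a in ([505,190.3,90],[501.4,292.5,90])],[proj(f,[a])[0].round(1).tolist() for a in ([505,190.3,90],[501.4,292.5,90])])
E
```

```text
post/pad [[ 478.1 -240.3]] [[491.5, -230.9], [492.1, -253.7], [470.5, -254.2], [469.9, -231.4]]
post/pad [[ 476.  -282.7]] [[514.6, -272.8], [514.6, -292.5], [442.7, -292.3], [442.7, -272.7]]
rack z54 [[517.8, -351.0], [518.2, -439.1], [440.9, -438.3], [440.8, -350.5]]
rack z54 [[516.5, -352.0], [516.7, -438.2], [442.0, -437.3], [442.1, -351.4]]
rack z54 [[515.1, -353.1], [515.7, -436.8], [443.5, -436.3], [443.1, -352.9]]
rack z54 [[513.1, -356.8], [512.0, -360.7], [495.2, -355.7], [496.3, -351.8]]
stop screws z48 [[ 510.3 -451. ]
 [ 448.5 -449.7]]
tray corners [[ 532.9 -194.8]
 [ 533.6 -482.3]
 [ 426.  -481.4]
 [ 426.1 -193.8]]
post in scene [[272.3515527  207.90117981]]
st [[372.5, 159.5], [404.8, 144.7]] [[164.1, 229.2], [124.8, 231.2]]
```

View pics/c3.png

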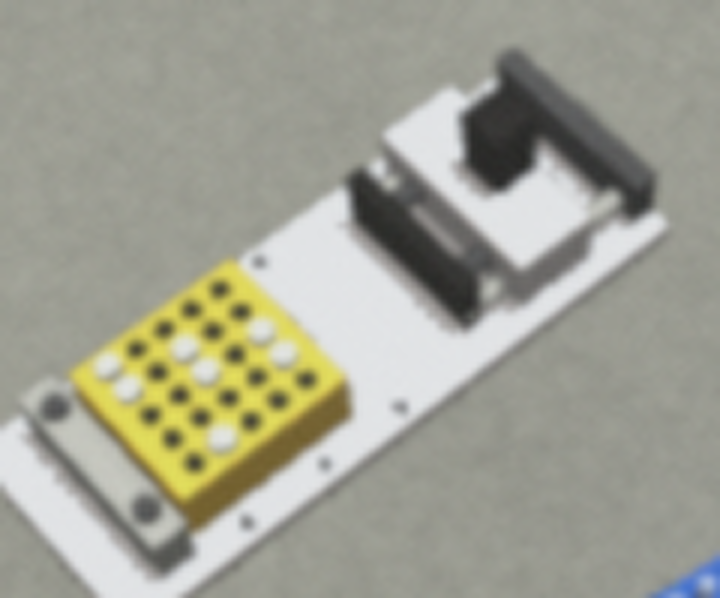

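c3 agrees: jaw is open, rack is a few mm off the stop, and the gap is clear. The gap at the stop comes to about 64 mm, so 3 spacers are needed (two leave 32 mm, the full jaw travel). Moving to the first spacer.

```bash
cat > d.py <<'E'
import sys,numpy as np
from bench import get_state
from scipy.spatial.transform import Rotation as R
# usage: d.py x y z yaw(tool x dir, deg)   or  d.py t s t z yaw  (tray frame)
a=sys.argv[1:]
s=get_state(); T=R.from_quat(s['ee_rot']).as_matrix(); phi=np.degrees(np.arctan2(T[1,0],T[0,0]))
print('t',round(s['time_s'],2),'pos',s['position'].round(1),'phi',round(phi,2),'zdir',T[:,2].round(3),'F',s['contact_force'].round(1),'w',round(s['gripper_width'],1),'j6',s['joint_pos'][5].round(2))
th=np.radians(15.2);ex=np.array([np.cos(th),np.sin(th)]);u=np.array([-np.sin(th),np.cos(th)])
print('tray s,t',(s['position'][:2]@ex).round(1),(s['position'][:2]@u).round(1))
if a:
    tr=a[0]=='t'; v=list(map(float,a[1:] if tr else a))
    p=np.r_[v[0]*ex+v[1]*u,v[2]] if tr else np.array(v[:3])
    d=p-s['position']
    for nm,ph in(('now',phi),('after turn',v[3])):
        q=np.radians(ph); print(nm,'dx dy dz mm',np.round([d@[np.cos(q),np.sin(q),0],d@[np.sin(q),-np.cos(q),0],-d[2]],1))
    print('turn',round(float(np.radians(phi-v[3])),3))
E
python3 -m inch '[[0.2,0,0,0.01,-0.14],[0.2,0,0,0.01,-0.14],[0.2,0,0,0.01,-0.14],[0.2,0,0,0.01,-0.14],[0.2,0,0,0.01,-0.14],[0.2,0,0,0,-0.14],[0.2,0,0,0,-0.14],[0.2,0,0,0,-0.14],[0.2,0,0,0,-0.14]]' 25
python3 -m inch '[[0.2,0.042,0.022,0,0],[0.2,0.042,0.022,0,0],[0.2,0.042,0.022,0,0],[0.2,0.042,0.022,0,0],[0.2,0.042,0.022,0,0],[0.2,0.042,0.022,0,0],[0.2,0.042,0.022,0,0],[0.2,0.042,0.022,0,0],[0.2,0.042,0.022,0,0],[0.2,0.042,0.022,0,0]]'
python3 d.py 505 190.3 120 92
```

```text
time_s: 1.2
position: [178.4, -493.7, 188.6]
ee_rot: [0.692, 0.722, 0.0, -0.0]
contact_force: [0.0, 0.3, -0.6]
gripper_width: 52.7
time_s: 2.2
position: [383.7, -64.2, 189.0]
ee_rot: [0.694, 0.72, 0.0, 0.0]
contact_force: [0.6, -0.6, 0.8]
gripper_width: 52.9
t 2.2 pos [383.7 -64.2 189. ] phi 92.05 zdir [ 0.001 -0.    -1.   ] F [ 0.6 -0.6  0.8] w 52.9 j6 -0.51
tray s,t 353.4 -162.6
now dx dy dz mm [250.  130.4  69. ]
after turn dx dy dz mm [250.1 130.1  69. ]
turn 0.001
```

```bash
python3 -m inch '[[0.2,0.042,0.022,0,0],[0.2,0.042,0.022,0,0],[0.2,0.042,0.022,0.01,0],[0.2,0.042,0.022,0.02,0],[0.2,0.042,0.022,0.02,0],[0.2,0.04,0.02,0.02,0],[0.2,0,0,0,0]]' 25
python3 d.py 505 190.3 56 92; python3 - <<'E'
from h import *
f=grab('top');s=grab('scene')
a=cv2.resize(f['img'][200:265,115:215],None,fx=4,fy=4);b=cv2.resize(s['img'][105:200,340:430],None,fx=4,fy=4)
o=np.zeros((380,770,3),np.uint8);o[:260,:400]=a;o[:,405:765]=b
cv2.imwrite('pics/g1.png',o[:,:,::-1])
E
```

```text
time_s: 2.9
position: [502.5, 189.5, 116.6]
ee_rot: [0.693, 0.721, -0.002, -0.002]
contact_force: [0.3, -1.2, -0.1]
gripper_width: 52.9
t 2.9 pos [502.5 189.5 116.6] phi 92.3 zdir [-0.004  0.    -1.   ] F [ 0.3 -1.2 -0.1] w 52.9 j6 0.1
tray s,t 534.6 51.1
now dx dy dz mm [ 0.7  2.5 60.6]
after turn dx dy dz mm [ 0.7  2.5 60.6]
turn 0.005
```

View pics/g1.png

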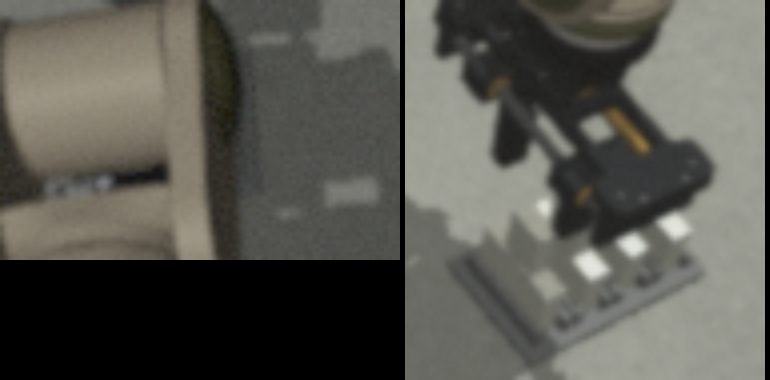

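The gripper is over the nearest spacer in the scene view (fingers around (570,200)), though the arm blocks the top view. Descend and grip.

```bash
python3 -m inch '[[0.2,0.001,0.002,0.02,0],[0.2,0,0,0.02,0],[0.2,0,0,0.015,0],[0.2,0,0,0.005,0],[0.2,0,0,0,0],[-1,0,0,0,0],[-1,0,0,0,0],[-1,0,0,0,0],[-1,0,0,0,0],[-1,0,0,0,0],[-1,0,0,0,0]]' 25
python3 d.py 505 190.3 56 92
```

```text
time_s: 4.1
position: [505.2, 187.1, 60.5]
ee_rot: [0.694, 0.72, 0.0, 0.0]
contact_force: [-1.8, -1.0, 6.0]
gripper_width: 29.6
t 4.1 pos [505.2 187.1  60.5] phi 92.07 zdir [ 0.001  0.    -1.   ] F [-1.8 -1.   6. ] w 29.6 j6 0.1
tray s,t 536.5 48.1
now dx dy dz mm [ 3.2 -0.   4.5]
after turn dx dy dz mm [ 3.2 -0.   4.5]
turn 0.001
```

```bash
python3 -m inch '[[-1,0,0,-0.02,0],[-1,0,0,-0.03,0],[-1,0,0,-0.03,0],[-1,0,0,-0.03,0],[-1,0,0,0,0],[-1,0,0,0,0]]'
python3 d.py t 479 -341 160 105.2
python3 - <<'E'
from h import *
s=grab('scene')
cv2.imwrite('pics/g2.png',cv2.resize(s['img'][70:200,310:440],None,fx=4,fy=4)[:,:,::-1])
print(proj(s,[[505,187,150-48],[505,187,150-6]]))
E
```

```text
time_s: 4.7
position: [504.7, 187.1, 169.6]
ee_rot: [0.694, 0.72, -0.0, 0.0]
contact_force: [-0.2, 0.1, -1.6]
gripper_width: 29.6
t 4.7 pos [504.7 187.1 169.6] phi 92.07 zdir [-0. -0. -1.] F [-0.2  0.1 -1.6] w 29.6 j6 0.1
tray s,t 536.1 48.2
now dx dy dz mm [-392.    32.8    9.6]
after turn dx dy dz mm [-389.2  -57.1    9.6]
turn -0.229
[[372.26905712 157.14369612]
 [375.39636287 146.75013416]]
```

View pics/g2.png

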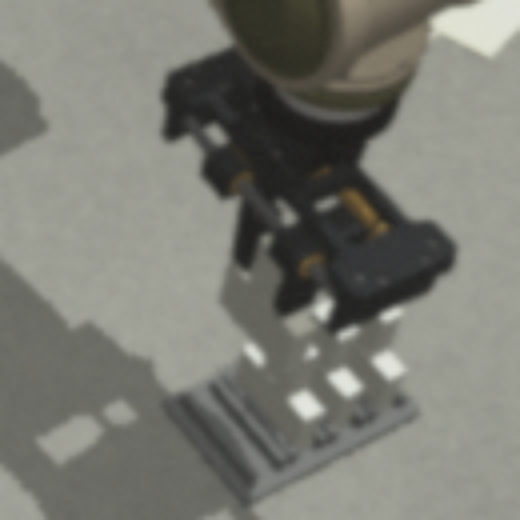

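```bash
python3 -m inch '[[-1,0,0,0,-0.115],[-1,0,0,0,-0.115],[-1,-0.045,-0.007,0,0],[-1,-0.045,-0.007,0,0],[-1,-0.045,-0.007,0,0],[-1,-0.045,-0.007,0,0],[-1,-0.045,-0.007,0,0],[-1,-0.045,-0.007,0,0],[-1,-0.045,-0.007,0,0],[-1,-0.045,-0.007,0,0],[-1,-0.03,-0.001,0.02,0],[-1,0,0,0,0]]'
python3 -m inch '[[-1,0,0,0,0],[-1,0,0,0,0]]'
python3 d.py t 479 -342 120 105.2
python3 - <<'E'
from h import *
s=grab('scene'); f=grab('top')
a=cv2.resize(s['img'][140:300,180:330],None,fx=3.5,fy=3.5); b=cv2.resize(f['img'][170:255,250:340],None,fx=2.5,fy=2.5)
o=np.zeros((560,760,3),np.uint8);o[:a.shape[0],:a.shape[1]]=a;o[:b.shape[0],530:530+b.shape[1]]=b
cv2.imwrite('pics/g3.png',o[:,:,::-1])
E
```

```text
time_s: 5.95
position: [551.0, -206.9, 145.6]
ee_rot: [0.609, 0.793, -0.001, -0.003]
contact_force: [-0.3, 1.3, -0.3]
gripper_width: 29.9
time_s: 6.15
position: [552.3, -203.2, 149.6]
ee_rot: [0.607, 0.795, 0.0, -0.0]
contact_force: [0.7, -1.1, -0.6]
gripper_width: 29.9
t 6.15 pos [ 552.3 -203.2  149.6] phi 105.29 zdir [-0.001  0.001 -1.   ] F [ 0.7 -1.1 -0.6] w 29.9 j6 -0.82
tray s,t 479.7 -340.9
now dx dy dz mm [-1.1 -0.7 29.6]
after turn dx dy dz mm [-1.1 -0.7 29.6]
turn 0.002
```

View pics/g3.png

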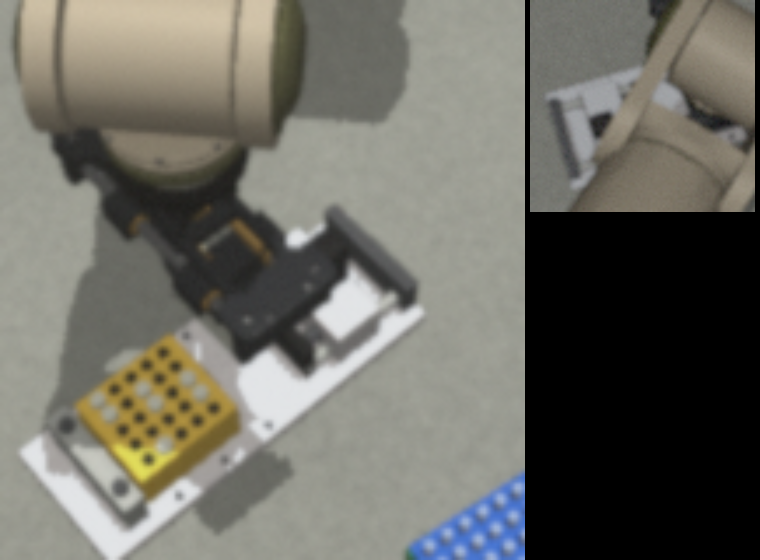

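The held spacer is hidden behind the gripper, but the rack and gap are unchanged. Lowering in steps with force checks.

```bash
python3 -m inch '[[-1,0,0,0.02,0],[-1,0,0,0.02,0],[-1,0,0,0.02,0],[-1,0,0,0.015,0],[-1,0,0,0.005,0],[-1,0,0,0,0],[-1,0,0,0,0]]'
python3 d.py;python3 -m inch '[[-1,0,0,0.003,0],[-1,0,0,0.002,0],[-1,0,0,0,0]]'
python3 d.py
```

```text
time_s: 6.95
position: [552.9, -204.2, 70.9]
ee_rot: [0.607, 0.795, 0.0, 0.001]
contact_force: [0.9, 0.4, 0.2]
gripper_width: 29.8
t 6.95 pos [ 552.9 -204.2   70.9] phi 105.26 zdir [ 0.001 -0.001 -1.   ] F [0.9 0.4 0.2] w 29.8 j6 -0.82
tray s,t 480.0 -342.0
time_s: 7.25
position: [552.4, -204.2, 64.8]
ee_rot: [0.607, 0.795, 0.0, -0.0]
contact_force: [0.9, 0.7, 0.0]
gripper_width: 29.9
t 7.25 pos [ 552.4 -204.2   64.8] phi 105.24 zdir [-0.  0. -1.] F [0.9 0.7 0. ] w 29.9 j6 -0.82
tray s,t 479.5 -341.9
```

Probe for the floor.

```bash
for i in 1; do python3 -m inch '[[-1,0,0,0.001,0],[-1,0,0,0,0]]' | grep -E 'pos|force'; python3 -m inch '[[-1,0,0,0.001,0],[-1,0,0,0,0]]'| grep -E 'pos|force'; python3 -m inch '[[-1,0,0,0.001,0],[-1,0,0,0,0]]'| grep -E 'pos|force'; done
```

```text
position: [552.5, -204.4, 64.5]
contact_force: [-2.5, -0.1, 4.5]
position: [552.6, -204.7, 64.4]
contact_force: [-4.7, 0.4, 12.2]
position: [552.7, -204.9, 64.4]
contact_force: [-8.2, 1.8, 20.9]
```

Floor confirmed at TCP z 64.4. Unload it and slide the spacer and rack to the stop.

```bash
python3 -m inch '[[-1,0,0,-0.0025,0],[-1,-0.002,0,0,0],[-1,-0.002,0,0,0],[-1,0,0,0,0]]' >/dev/null; python3 d.py
for_=1; python3 -m inch '[[-1,-0.002,0,0,0],[-1,0,0,0,0]]' >/dev/null; python3 d.py | tail -2
python3 -m inch '[[-1,-0.002,0,0,0],[-1,0,0,0,0]]' >/dev/null; python3 d.py | tail -2
python3 -m inch '[[-1,-0.001,0,0,0],[-1,0,0,0,0]]' >/dev/null; python3 d.py | tail -2
```

```text
t 8.25 pos [ 553.7 -208.3   64.5] phi 105.23 zdir [ 0.  0. -1.] F [-1.1  1.6  4.2] w 29.4 j6 -0.82
tray s,t 479.7 -346.2
t 8.45 pos [ 554.1 -210.    64.5] phi 105.24 zdir [ 0.  0. -1.] F [-1.   1.6  5.6] w 29.5 j6 -0.83
tray s,t 479.7 -347.9
t 8.65 pos [ 554.6 -211.7   64.5] phi 105.23 zdir [-0.     0.001 -1.   ] F [-0.8  2.8  5.6] w 29.7 j6 -0.83
tray s,t 479.7 -349.7
t 8.85 pos [ 554.8 -212.4   64.5] phi 105.24 zdir [-0.     0.001 -1.   ] F [-1.9  3.4  6.4] w 29.3 j6 -0.83
tray s,t 479.7 -350.5
```

```bash
python3 -m inch '[[-1,-0.001,0,0,0],[-1,0,0,0,0]]' >/dev/null; python3 d.py | tail -2
python3 -m inch '[[-1,-0.001,0,0,0],[-1,0,0,0,0]]' >/dev/null; python3 d.py | tail -2
python3 -m inch '[[-1,-0.001,0,0,0],[-1,0,0,0,0]]' >/dev/null; python3 d.py | tail -2
python3 -m inch '[[-1,-0.001,0,0,0],[-1,0,0,0,0]]' >/dev/null; python3 d.py | tail -2
```

```text
t 9.05 pos [ 555.1 -213.3   64.5] phi 105.24 zdir [-0.     0.001 -1.   ] F [-0.9  4.3  6.3] w 29.4 j6 -0.83
tray s,t 479.7 -351.4
t 9.25 pos [ 555.3 -214.2   64.5] phi 105.24 zdir [-0.     0.001 -1.   ] F [-0.7  4.5  6.9] w 29.8 j6 -0.83
tray s,t 479.7 -352.3
t 9.45 pos [ 555.6 -215.2   64.5] phi 105.25 zdir [-0.     0.001 -1.   ] F [-2.   4.8  6.7] w 29.9 j6 -0.83
tray s,t 479.7 -353.3
t 9.65 pos [ 555.8 -215.8   64.5] phi 105.25 zdir [-0.001  0.002 -1.   ] F [-2.4  6.7  7.9] w 29.7 j6 -0.83
tray s,t 479.8 -353.9
```

```bash
python3 -m inch '[[-1,-0.001,0,0,0],[-1,0,0,0,0]]' >/dev/null; python3 d.py | tail -2
python3 -m inch '[[-1,-0.001,0,0,0],[-1,0,0,0,0]]' >/dev/null; python3 d.py | tail -2
```

```text
t 9.85 pos [ 555.9 -215.9   64.5] phi 105.25 zdir [-0.001  0.004 -1.   ] F [-1.4  9.7  9.2] w 29.9 j6 -0.84
tray s,t 479.9 -354.1
t 10.05 pos [ 556.2 -216.3   64.4] phi 105.26 zdir [-0.001  0.004 -1.   ] F [-2.6 12.6 10.3] w 29.7 j6 -0.84
tray s,t 480.1 -354.6
```

The rack is against the stop (force climbs to 12 N, position stalls at t=-354). Back off, release, lift and go to the second spacer.

```bash
python3 -m inch '[[-1,0.002,0,-0.001,0],[-1,0,0,0,0],[0.1,0,0,0,0],[0.1,0,0,0,0],[0.1,0,0,0,0],[0.1,0,0,-0.01,0],[0.1,0,0,-0.03,0],[0.1,0,0,-0.03,0],[0.1,0,0,-0.03,0]]'; python3 d.py 504.3 225 130 92
```

```text
time_s: 10.95
position: [555.8, -216.9, 167.3]
ee_rot: [0.607, 0.795, -0.0, 0.0]
contact_force: [0.6, -0.7, -0.2]
gripper_width: 49.1
t 10.95 pos [ 555.8 -216.9  167.3] phi 105.23 zdir [ 0.001 -0.    -1.   ] F [ 0.6 -0.7 -0.2] w 49.1 j6 -0.83
tray s,t 479.5 -355.0
now dx dy dz mm [439.9  66.4  37.3]
after turn dx dy dz mm [443.4 -36.   37.3]
turn 0.231
```

```bash
python3 -m inch '[[0.2,0.044,0.0066,0,0],[0.2,0.044,0.0066,0,0],[0.2,0.044,0.0066,0,0],[0.2,0.044,0.0066,0,0],[0.2,0.044,0.0066,0,0],[0.2,0.044,0.0066,0,0],[0.2,0.044,0.0066,0,0],[0.2,0.044,0.0066,0,0],[0.2,0.044,0.0066,0,0.116],[0.2,0.04,0,0,0.116],[0.2,0,0,0.02,0],[0.2,0,0,0,0]]'; python3 -m inch '[[0.2,0,0,0,0],[0.2,0,0,0,0]]' >/dev/null;python3 d.py 504 225 100 92
```

```text
time_s: 12.15
position: [501.9, 221.0, 144.2]
ee_rot: [0.694, 0.72, -0.001, -0.001]
contact_force: [0.3, -0.7, 0.5]
gripper_width: 53.0
t 12.35 pos [503.7 219.8 146.4] phi 91.89 zdir [ 0.001  0.    -1.   ] F [ 0.8 -0.2  0.1] w 52.8 j6 0.17
tray s,t 543.7 80.0
now dx dy dz mm [ 5.2  0.5 46.4]
after turn dx dy dz mm [ 5.2  0.5 46.4]
turn -0.002
```

```bash
python3 - <<'E'
from m import *
s=grab('scene');cv2.imwrite('pics/g4.png',cv2.resize(s['img'][190:300,180:330],None,fx=5,fy=5,interpolation=cv2.INTER_CUBIC)[:,:,::-1])
th=np.radians(15.2);ex=np.array([np.cos(th),np.sin(th)]);u=np.array([-np.sin(th),np.cos(th)])
P=lambda S,t,z:[*(S*ex+t*u),z]
print('pred tab top corners',proj(s,[P(479+a,-349.3+b,94) for a,b in((-15,-8),(15,-8),(15,8),(-15,8))]).round(1).tolist())
f=grab('top')
for t in(50,70):
  for a,c,B in blobs(f,(305,182,60,45),lambda im:im[...,0]-im[...,2]>t): Q=onz(f,B,54)[:,:2];print('rack',np.c_[Q@ex,Q@u].round(1).tolist())
for a,c,B in blobs(f,(305,182,35,50),lambda im:im.min(2)>170,amin=300): Q=onz(f,B,94)[:,:2];print('tab?',round(a),np.c_[Q@ex,Q@u].round(1).tolist())
E
```

```text
pred tab top corners [[230.7, 232.6], [238.7, 241.2], [244.0, 237.2], [236.0, 228.6]]
rack [[516.4, -354.7], [518.0, -439.4], [442.3, -439.6], [441.1, -355.3]]
rack [[515.2, -355.7], [516.6, -437.8], [443.4, -438.0], [442.2, -356.3]]
```

View pics/g4.png

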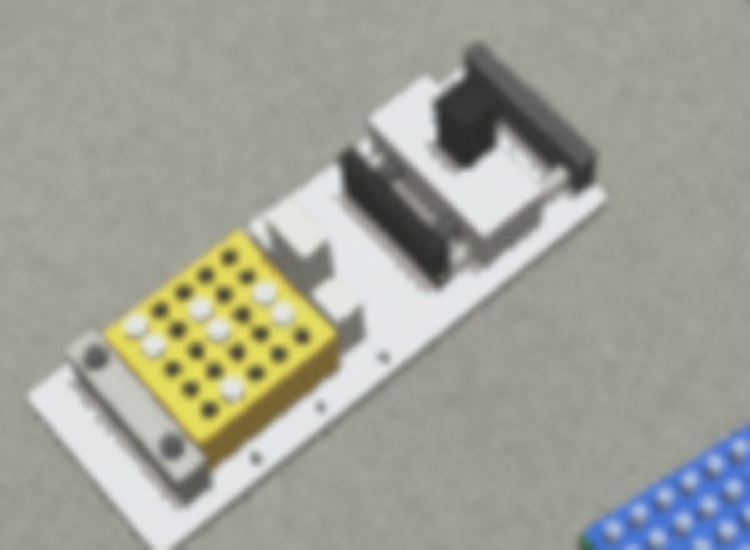

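The first spacer stands upright against the rack (tab top about (300,230) in the crop), and the rack touches the stop. Grasping the second.

```bash
python3 -m inch '[[0.2,0.005,0,0.02,0],[0.2,0,0,0.03,0],[0.2,0,0,0.025,0],[0.2,0,0,0.011,0],[0.2,0,0,0,0],[-1,0,0,0,0],[-1,0,0,0,0],[-1,0,0,0,0],[-1,0,0,0,0],[-1,0,0,0,0],[-1,0,0,0,0]]' 25; python3 d.py 504 225 60 92
python3 -m inch '[[-1,0,0,-0.02,0],[-1,0,0,-0.03,0],[-1,0,0,-0.03,0],[-1,0,0,-0.03,0],[-1,0,0,0,0]]'
python3 d.py t 479 -328 160 105.2
```

```text
time_s: 13.55
position: [503.4, 225.6, 60.3]
ee_rot: [0.695, 0.719, 0.001, 0.0]
contact_force: [-1.0, -0.4, 6.2]
gripper_width: 29.9
t 13.55 pos [503.4 225.6  60.3] phi 91.95 zdir [ 0.002  0.    -1.   ] F [-1.  -0.4  6.2] w 29.9 j6 0.17
tray s,t 545.0 85.7
now dx dy dz mm [-0.6  0.6  0.3]
after turn dx dy dz mm [-0.6  0.6  0.3]
turn -0.001
time_s: 14.05
position: [504.3, 225.9, 173.2]
ee_rot: [0.695, 0.719, 0.003, 0.002]
contact_force: [0.4, 0.5, -0.4]
gripper_width: 29.9
t 14.05 pos [504.3 225.9 173.2] phi 91.96 zdir [ 0.007  0.001 -1.   ] F [ 0.4  0.5 -0.4] w 29.9 j6 0.17
tray s,t 545.9 85.8
now dx dy dz mm [-418.1   29.6   13.2]
after turn dx dy dz mm [-413.8  -66.9   13.2]
turn -0.231
```

```bash
python3 -m inch '[[-1,0,0,0,-0.115],[-1,0,0,0,-0.116],[-1,-0.045,-0.0075,0,0],[-1,-0.045,-0.0075,0,0],[-1,-0.045,-0.0075,0,0],[-1,-0.045,-0.0075,0,0],[-1,-0.045,-0.0075,0,0],[-1,-0.045,-0.0075,0,0],[-1,-0.045,-0.0075,0,0],[-1,-0.045,-0.0075,0,0],[-1,-0.045,-0.007,0.01,0],[-1,-0.008,0,0,0]]'
python3 -m inch '[[-1,0,0,0,0],[-1,0,0,0,0],[-1,0,0,0,0]]' >/dev/null
python3 d.py t 479 -328 65 105.2
```

```text
time_s: 15.25
position: [545.5, -194.5, 157.0]
ee_rot: [0.609, 0.793, -0.0, -0.001]
contact_force: [0.7, 0.8, -1.4]
gripper_width: 29.8
t 15.55 pos [ 546.5 -189.1  159.5] phi 105.29 zdir [-0.  0. -1.] F [-0.5  0.7 -0.4] w 30.0 j6 -0.8
tray s,t 477.8 -325.8
now dx dy dz mm [-2.2  1.2 94.5]
after turn dx dy dz mm [-2.2  1.2 94.5]
turn 0.001
```

```bash
python3 -m inch '[[-1,-0.001,0.001,0.025,0],[-1,0,0,0.025,0],[-1,0,0,0.025,0],[-1,0,0,0.01,0],[-1,0,0,0.004,0],[-1,0,0,0.003,0],[-1,0,0,0.002,0],[-1,0,0,0.001,0],[-1,0,0,0,0]]'; python3 d.py
```

```text
time_s: 16.45
position: [547.8, -191.4, 64.8]
ee_rot: [0.607, 0.794, 0.0, 0.0]
contact_force: [0.5, 0.2, -0.3]
gripper_width: 29.6
t 16.45 pos [ 547.8 -191.4   64.8] phi 105.19 zdir [ 0.001 -0.    -1.   ] F [ 0.5  0.2 -0.3] w 29.6 j6 -0.8
tray s,t 478.5 -328.3
```

```bash
python3 -m inch '[[-1,0,0,0.001,0],[0.1,0,0,0,0],[0.1,0,0,0,0],[0.1,0,0,0,0],[0.1,0,0,-0.01,0],[0.1,0,0,-0.03,0],[0.1,0,0,-0.03,0],[0.1,0,0,-0.03,0],[0.1,0,0,0,0]]'; python3 d.py 503 259 130 92
```

```text
time_s: 17.35
position: [549.1, -192.1, 168.1]
ee_rot: [0.607, 0.794, 0.0, 0.004]
contact_force: [0.2, 0.3, -0.6]
gripper_width: 48.0
t 17.35 pos [ 549.1 -192.1  168.1] phi 105.19 zdir [ 0.007 -0.004 -1.   ] F [ 0.2  0.3 -0.6] w 48.0 j6 -0.8
tray s,t 479.5 -329.4
now dx dy dz mm [447.5  73.7  38.1]
after turn dx dy dz mm [452.5 -30.4  38.1]
turn 0.23
```

```bash
python3 -m inch '[[0.2,0.045,0.0075,0,0],[0.2,0.045,0.0075,0,0],[0.2,0.045,0.0075,0,0],[0.2,0.045,0.0075,0,0],[0.2,0.045,0.0075,0,0],[0.2,0.045,0.0075,0,0],[0.2,0.045,0.0075,0,0],[0.2,0.045,0.0075,0,0],[0.2,0.045,0.007,0,0.115],[0.2,0.042,0,0,0.115],[0.2,0,0,0.02,0],[0.2,0,0,0,0]]'; python3 -m inch '[[0.2,0,0,0,0],[0.2,0,0,0,0],[0.2,0,0,0,0]]' >/dev/null;python3 d.py 502.6 259 60 92
```

```text
time_s: 18.55
position: [498.3, 259.1, 141.0]
ee_rot: [0.694, 0.72, -0.002, -0.001]
contact_force: [0.7, -1.1, -0.0]
gripper_width: 52.8
t 18.85 pos [500.4 258.  144.1] phi 91.95 zdir [ 0.001  0.    -1.   ] F [ 0.8  0.8 -0.4] w 52.7 j6 0.23
tray s,t 550.6 117.7
now dx dy dz mm [ 1.   2.2 84.1]
after turn dx dy dz mm [ 1.   2.2 84.1]
turn -0.001
```

```bash
python3 - <<'E'
from h import *
s=grab('scene');f=grab('top')
a=cv2.resize(s['img'][195:285,205:315],None,fx=5,fy=5,interpolation=cv2.INTER_CUBIC);b=cv2.resize(f['img'][180:250,258:363],None,fx=2.2,fy=2.2,interpolation=cv2.INTER_CUBIC)
o=np.zeros((450,785,3),np.uint8);o[:,:550]=a;o[:b.shape[0],554:554+b.shape[1]]=b
cv2.imwrite('pics/g5.png',o[:,:,::-1])
E
```

```text
(no output)
```

View pics/g5.png

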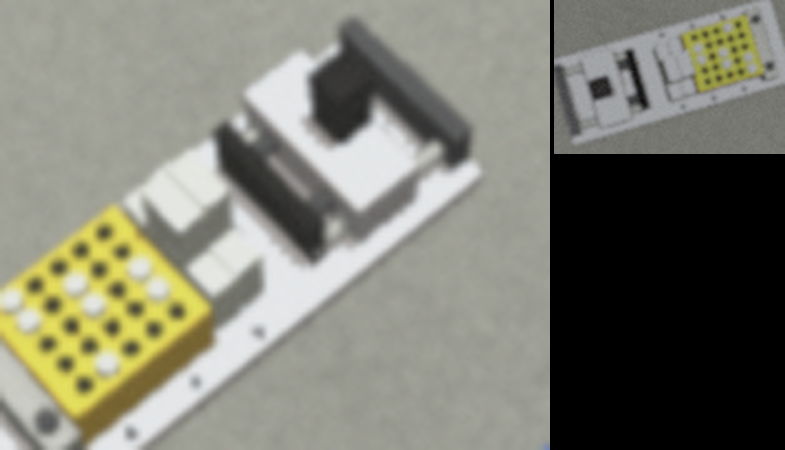

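Two spacers stand side by side against the rack (tabs about (187,190) and (228,260)), and there is room for a third before the pad. Fetch it.

```bash
python3 -m inch '[[0.2,0.001,0.002,0.02,0],[0.2,0,0,0.03,0],[0.2,0,0,0.025,0],[0.2,0,0,0.009,0],[0.2,0,0,0,0],[-1,0,0,0,0],[-1,0,0,0,0],[-1,0,0,0,0],[-1,0,0,0,0],[-1,0,0,0,0],[-1,0,0,0,0]]' 25; python3 d.py 502.6 259 60 92
python3 -m inch '[[-1,0,0,-0.02,0],[-1,0,0,-0.03,0],[-1,0,0,-0.03,0],[-1,0,0,-0.03,0],[-1,0,0,0,0],[-1,0,0,0,0]]'
python3 d.py t 479 -307 160 105.2
```

```text
time_s: 20.05
position: [502.3, 259.9, 60.3]
ee_rot: [0.695, 0.719, 0.001, 0.0]
contact_force: [-0.7, 0.0, 6.3]
gripper_width: 29.5
t 20.05 pos [502.3 259.9  60.3] phi 92.01 zdir [ 0.001  0.    -1.   ] F [-0.7  0.   6.3] w 29.5 j6 0.24
tray s,t 552.9 119.1
now dx dy dz mm [-0.9  0.3  0.3]
after turn dx dy dz mm [-0.9  0.3  0.3]
turn 0.0
time_s: 20.65
position: [501.8, 259.6, 169.2]
ee_rot: [0.695, 0.719, 0.0, 0.0]
contact_force: [-0.1, 0.3, -1.0]
gripper_width: 29.7
t 20.65 pos [501.8 259.6 169.2] phi 92.0 zdir [ 0.  0. -1.] F [-0.1  0.3 -1. ] w 29.7 j6 0.24
tray s,t 552.3 118.9
now dx dy dz mm [-431.4   25.9    9.2]
after turn dx dy dz mm [-425.9  -73.3    9.2]
turn -0.23
```

```bash
python3 -m inch '[[-1,0,0,0,-0.115],[-1,0,0,0,-0.115],[-1,-0.046,-0.008,0,0],[-1,-0.046,-0.008,0,0],[-1,-0.046,-0.008,0,0],[-1,-0.046,-0.008,0,0],[-1,-0.046,-0.008,0,0],[-1,-0.046,-0.008,0,0],[-1,-0.046,-0.008,0,0],[-1,-0.046,-0.008,0,0],[-1,-0.046,-0.008,0.01,0],[-1,-0.01,0,0,0]]'
python3 -m inch '[[-1,0,0,0,0],[-1,0,0,0,0],[-1,0,0,0,0]]' >/dev/null
python3 d.py t 479 -307 65 105.2
```

```text
time_s: 21.85
position: [542.3, -172.1, 156.4]
ee_rot: [0.609, 0.793, -0.001, -0.002]
contact_force: [-0.1, -0.0, -1.3]
gripper_width: 29.6
t 22.15 pos [ 543.5 -166.8  159.3] phi 105.29 zdir [-0.  0. -1.] F [ 0.3  0.1 -0.5] w 29.6 j6 -0.77
tray s,t 480.7 -303.4
now dx dy dz mm [-3.6 -1.7 94.3]
after turn dx dy dz mm [-3.6 -1.7 94.3]
turn 0.002
```

```bash
python3 -m inch '[[-1,-0.002,-0.001,0.025,0],[-1,0,0,0.025,0],[-1,0,0,0.02,0],[-1,0,0,0,0],[-1,0,0,0,0]]'; python3 d.py t 479 -307 65 105.2
```

```text
time_s: 22.65
position: [543.4, -169.9, 90.1]
ee_rot: [0.607, 0.795, 0.0, 0.0]
contact_force: [0.6, -0.3, 0.4]
gripper_width: 29.9
t 22.65 pos [ 543.4 -169.9   90.1] phi 105.25 zdir [ 0. -0. -1.] F [ 0.6 -0.3  0.4] w 29.9 j6 -0.77
tray s,t 479.8 -306.4
now dx dy dz mm [-0.6 -0.8 25.1]
after turn dx dy dz mm [-0.6 -0.8 25.1]
turn 0.001
```

```bash
python3 -m inch '[[-1,0,0,0.01,0],[-1,0,0,0.006,0],[-1,0,0,0.005,0],[-1,0,0,0.003,0],[-1,0,0,0.001,0],[-1,0,0,0,0]]'; python3 d.py
```

```text
time_s: 23.25
position: [543.1, -170.7, 64.5]
ee_rot: [0.608, 0.794, 0.0, 0.0]
contact_force: [-0.3, 0.6, -1.7]
gripper_width: 29.8
t 23.25 pos [ 543.1 -170.7   64.5] phi 105.18 zdir [ 0. -0. -1.] F [-0.3  0.6 -1.7] w 29.8 j6 -0.78
tray s,t 479.4 -307.1
```

```bash
python3 -m inch '[[-1,0,0,0.001,0],[0.1,0,0,0,0],[0.1,0,0,0,0],[0.1,0,0,0,0],[0.1,0,0,-0.01,0],[0.1,0,0,-0.03,0],[0.1,0,0,-0.03,0],[0.1,0,0,-0.03,0],[0,0.03,0,0,0],[0,0.03,0,0,0]]'
python3 -m inch '[[0,0,0,0,0.143],[0,0,0,0,0.143],[0,0,0,0,0.143],[0,0,0,0,0.143],[0,0,0,0,0.143],[0,0,0,0,0.143],[0,0,0,0,0.143],[0,0,0,0,0.143],[0,0,0,0,0.143],[0,0,0,0,0.143],[0,0,0,0,0.141],[0,0,0,0,0]]'
python3 d.py t 478.5 -240 130 15.2
python3 - <<'E'
from h import *
s=grab('scene');f=grab('top')
a=cv2.resize(s['img'][175:285,205:315],None,fx=5,fy=5,interpolation=cv2.INTER_CUBIC);b=cv2.resize(f['img'][180:250,258:363],None,fx=2.2,fy=2.2,interpolation=cv2.INTER_CUBIC)
o=np.zeros((550,785,3),np.uint8);o[:,:550]=a;o[:b.shape[0],554:554+b.shape[1]]=b
cv2.imwrite('pics/g6.png',o[:,:,::-1])
E
```

```text
time_s: 24.25
position: [527.4, -112.5, 164.8]
ee_rot: [0.608, 0.794, 0.0, 0.001]
contact_force: [0.2, -0.1, 0.6]
gripper_width: 44.1
time_s: 25.45
position: [527.4, -112.7, 164.0]
ee_rot: [0.991, 0.131, 0.0, 0.0]
contact_force: [-0.2, -0.8, -0.4]
gripper_width: 43.9
t 25.45 pos [ 527.4 -112.7  164. ] phi 15.11 zdir [ 0.001 -0.    -1.   ] F [-0.2 -0.8 -0.4] w 43.9 j6 0.88
tray s,t 479.4 -247.0
now dx dy dz mm [-0.9 -7.  34. ]
after turn dx dy dz mm [-0.9 -7.  34. ]
turn -0.002
```

View pics/g6.png

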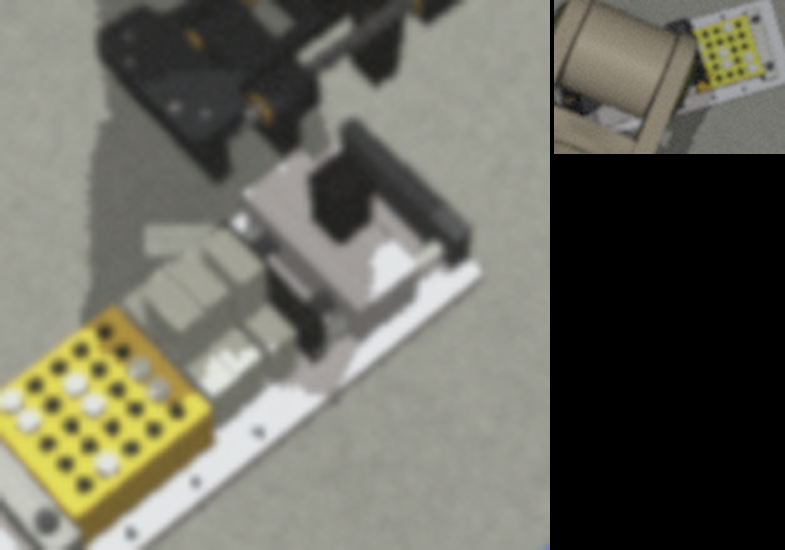

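All three spacers stand upright between rack and pad. Now lower onto the post and grip it along the tray's y.

```bash
python3 -m inch '[[0,-0.001,-0.007,0,0],[0,0,0,0.02,0],[0,0,0,0.02,0],[0,0,0,0,0],[0,0,0,0,0]]'; python3 d.py t 478.5 -240 66 15.2
```

```text
time_s: 26.05
position: [524.6, -106.0, 123.9]
ee_rot: [0.991, 0.133, 0.0, 0.0]
contact_force: [-0.3, -0.1, 0.9]
gripper_width: 44.0
t 26.05 pos [ 524.6 -106.   123.9] phi 15.24 zdir [ 0. -0. -1.] F [-0.3 -0.1  0.9] w 44.0 j6 0.89
tray s,t 478.5 -239.8
now dx dy dz mm [ 0.   0.2 57.9]
after turn dx dy dz mm [ 0.   0.2 57.9]
turn 0.001
```

```bash
python3 -m inch '[[0,0,0,0.02,0],[0,0,0,0.02,0],[0,0,0,0.015,0],[0,0,0,0.003,0],[0,0,0,0,0],[-1,0,0,0,0],[-1,0,0,0,0],[-1,0,0,0,0],[-1,0,0,0,0]]' 30; python3 d.py t 478.5 -256 66 15.2
```

```text
time_s: 26.95
position: [524.9, -106.4, 66.1]
ee_rot: [0.991, 0.132, 0.001, 0.0]
contact_force: [-0.3, 0.4, 6.2]
gripper_width: 23.8
t 26.95 pos [ 524.9 -106.4   66.1] phi 15.18 zdir [ 0.001 -0.001 -1.   ] F [-0.3  0.4  6.2] w 23.8 j6 0.89
tray s,t 478.6 -240.3
now dx dy dz mm [-0.1 15.7  0.1]
after turn dx dy dz mm [-0.1 15.7  0.1]
turn -0.0
```

Post gripped (23.8 mm). Pushing the jaw towards the rack, watching the force.

```bash
python3 -m inch '[[-1,0,0.003,0,0],[-1,0,0.003,0,0],[-1,0,0.003,0,0],[-1,0,0,0,0]]' >/dev/null; python3 d.py
python3 -m inch '[[-1,0,0.002,0,0],[-1,0,0.002,0,0],[-1,0,0,0,0]]' >/dev/null; python3 d.py
python3 -m inch '[[-1,0,0.001,0,0],[-1,0,0.001,0,0],[-1,0,0,0,0]]' >/dev/null; python3 d.py
python3 -m inch '[[-1,0,0.001,0,0],[-1,0,0.001,0,0],[-1,0,0,0,0]]' >/dev/null; python3 d.py
```

```text
t 27.35 pos [ 527.4 -115.3   66.2] phi 15.17 zdir [ 0.001 -0.001 -1.   ] F [ 0.  -0.9  5.5] w 23.6 j6 0.87
tray s,t 478.7 -249.5
t 27.65 pos [ 528.3 -118.9   66.1] phi 15.17 zdir [ 0.001 -0.    -1.   ] F [-0.5  0.8  6.4] w 23.9 j6 0.87
tray s,t 478.7 -253.2
t 27.95 pos [ 528.8 -120.7   66.1] phi 15.18 zdir [ 0.001 -0.    -1.   ] F [-0.4  1.8  6.5] w 23.8 j6 0.87
tray s,t 478.7 -255.1
t 28.25 pos [ 529.2 -122.3   66.1] phi 15.18 zdir [ 0.001  0.    -1.   ] F [-2.2  2.5  7. ] w 23.8 j6 0.86
tray s,t 478.7 -256.8
```

```bash
python3 -m inch '[[-1,0,0.001,0,0],[-1,0,0.001,0,0],[-1,0,0,0,0]]' >/dev/null; python3 d.py
python3 -m inch '[[-1,0,0.001,0,0],[-1,0,0,0,0]]' >/dev/null; python3 d.py
python3 -m inch '[[-1,0,0.001,0,0],[-1,0,0,0,0]]' >/dev/null; python3 d.py
python3 -m inch '[[-1,0,0.001,0,0],[-1,0,0,0,0]]' >/dev/null; python3 d.py
```

```text
t 28.55 pos [ 529.7 -123.9   66.1] phi 15.18 zdir [ 0.001  0.001 -1.   ] F [-2.2  5.2  8.1] w 23.8 j6 0.86
tray s,t 478.7 -258.5
t 28.75 pos [ 529.9 -124.7   66.1] phi 15.18 zdir [ 0.     0.001 -1.   ] F [-2.3  6.5  8. ] w 23.7 j6 0.86
tray s,t 478.7 -259.2
t 28.95 pos [ 530.1 -125.4   66.1] phi 15.19 zdir [ 0.     0.002 -1.   ] F [-1.1  6.9  8.2] w 23.3 j6 0.86
tray s,t 478.7 -260.0
t 29.15 pos [ 530.3 -126.2   66.1] phi 15.19 zdir [-0.     0.002 -1.   ] F [-2.6  8.9  9.1] w 23.6 j6 0.86
tray s,t 478.7 -260.8
```

Force rises by about 1.5 N/mm from t≈-256, which is the pad spring well short of the end of travel. One more mm, then verify.

```bash
python3 -m inch '[[-1,0,0.001,0,0],[-1,0,0,0,0],[-1,0,0,0,0],[-1,0,0,0,0],[-1,0,0,0,0]]' >/dev/null; python3 d.py
python3 - <<'E'
from m import *
s=grab('scene');f=grab('top')
a=cv2.resize(s['img'][175:305,180:315],None,fx=4,fy=4,interpolation=cv2.INTER_CUBIC);b=cv2.resize(s['img'][130:200,345:425],None,fx=3,fy=3,interpolation=cv2.INTER_CUBIC)
c=cv2.resize(f['img'][170:250,270:370],None,fx=2.4,fy=2.4,interpolation=cv2.INTER_CUBIC)
o=np.zeros((520,790,3),np.uint8);o[:,:540]=a;o[:210,545:785]=b;o[220:220+192,545:785]=c
cv2.imwrite('pics/g7.png',o[:,:,::-1])
E
```

```text
t 29.65 pos [ 530.5 -126.9   66.1] phi 15.19 zdir [-0.     0.002 -1.   ] F [-3.2 10.5 10.9] w 23.5 j6 0.85
tray s,t 478.7 -261.6
```

View pics/g7.png

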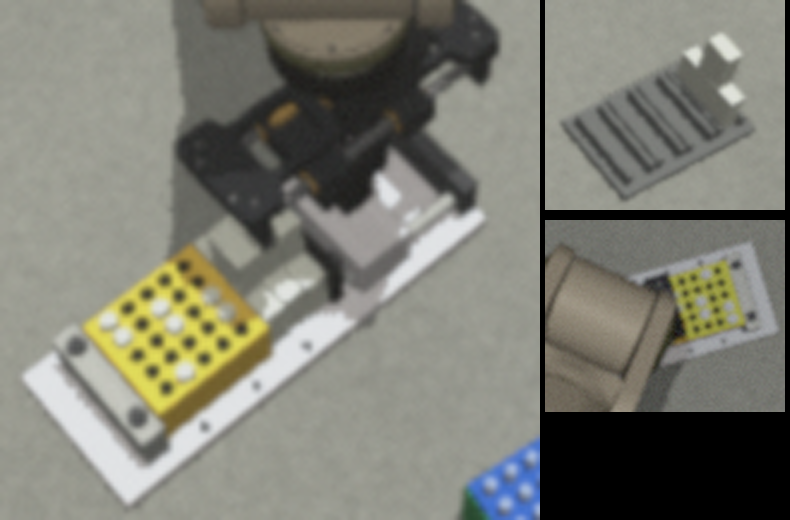

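The stack is tight between rack and pad with the rack flush at the stop. The fourth spacer stands in its slot. Handing in.

```bash
python3 -c "
from bench import hand_in;print(hand_in())"; python3 d.py
```

```text
the job is handed in; nothing more can be done
None
the job is handed in; nothing more can be done
```

I stood three spacers in the gap and handed the job in with the gripper still holding the jaw shut on its post. Handing in reports no verdict, so the result rests on my own checks.

- **Why three:** I measured a gap of about 64 mm with the rack at the stop. Two spacers would have left 32 mm, which is the jaw's whole travel.
- **Spacers and rack:** I used the first spacer to slide the rack against the end stop; the force rose to about 12 N as it stalled there. The last picture shows the rack flush and straight at the stop, the spacers standing in a closed stack and the fourth spacer upright in its stand slot.
- **Jaw and pad:** The jaw moved about 21 mm of its 32 mm. From about 16 mm on, the push rose by roughly 1.5 N per mm, which matches the pad spring. It ended at about 10.5 N, so I estimate the pad is pushed in 5–6 mm. I had no direct reading of it. The post is gripped at 30 N.
- **Time and bystanders:** The job was finished about 30 s into the 72 s limit. All the moves stayed clear of the bottle, the tip box and the beaker, but I did not measure them again at the end.
- **Disagreements:**
  - The first spacer was gripped 3–4 mm off centre, which I allowed for when placing it.
  - A rough reading of its tab was also a few mm off the predicted spot, well within the 18 mm allowed sideways.

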